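# Index the rotary table by one notch

### The arm

A 6-joint arm with a two-finger parallel gripper is mounted at the origin on the work surface; the furniture and walls round the work are solid. World frame = base frame: x ahead of the robot, y to its left, z up, the work surface at z = 0. Lengths are in mm, angles in degrees, forces in N, time in s.
With the tool pointing down it reaches from about 300 to 850 mm from the base axis. Payload 4.2 kg.
Tool frame: the origin (TCP) lies on the centre line of the jaws, within the pads' length; the fingertips stand 11 mm ahead of it and the grasp point (between the pads) lies 8 mm behind it; z points along the fingers, y is the line along which they close (so a half turn about z gives the same grasp; the last joint's range is limited). The gripper opens to 91 mm and grips with 3 to 60 N. Pads are 32 mm wide; open, the fingers measure 118 mm over their backs; the gripper's body (76 mm by 178 mm) begins 60 mm behind the grasp point.
Start: joints at [65.661, 18.312, 89.639, -0, 72.044, -1.146], TCP at [226.459, 528.544, 224.976] pointing down, gripper open.
Joint ranges: [-177.97, 177.97], [-48.28, 115.42], [12.27, 149.76], [-77.06, 257.06], [2.81, 150.46], [-146.56, 146.56]. Speed limits (degrees/s): [147.25, 147.25, 180, 180, 180, 180].

### API

Orientations are given as [roll, pitch, yaw] about the fixed x, y, z axes, in that order (R = Rz(yaw) Ry(pitch) Rx(roll)).
In Python, from workcell import env, grab_frame, camera_model, models gives the robot as it stands.
- The arm moves only by the shell command python3 -m crank 'ROWS' [FORCE]. ROWS is text: rows parted by semicolons, each of 7 numbers parted by spaces: the closure, from -1 (fully open) to 1 (shut), so that 0 is half open, then the shift along the tool's x, y, z in mm, then the turn, a rotation vector about the tool's x, y, z in degrees. A call has 1 to 10 rows; each row shifts and turns the commanded pose from where the row before left it, along the tool's axes as they then stand; what a row does not reach is not made up. A row lasts 1/8 s, in which the tool goes at most 62.5 mm and 10.7 degrees, less where a joint would pass 70% of its speed; a pose out of reach is approached as far as the arm can. A call is refused whole if a number of a shift passes 62.5 or a number of a turn 10.7, either way. A call with a gripper value outside its range is refused whole. The fingers move at their own pace and stop on an object; FORCE is the grip in N (left out, the last holds). Time passes only in rows, so rows that do not move let the fingers close. It gives the time, the measured TCP pose, the force, the opening and the grip force at its end, in the units of the state.
- env.state(): the state, without advancing time (a new reading comes with each control period).
- grab_frame(name): name is "scene" or "top" or "wrist"; returns the picture (480x640x3 uint8, blue, green, red); there is no depth.
- camera_model(name): a dict with "K" (3x3 intrinsics, pixels), "k1" (the pictures are not rectified: a ray, as slopes to the right and down, at radius r is drawn at 1 + k1 r^2 times it, then the intrinsics apply), "R" (3x3) and "t" (3): a world point X has camera coordinates R X + t; the wrist camera has in their place "mount" (4x4, takes a point from camera to tool coordinates, whose origin is the TCP and whose axes are the flange's). Camera axes: x right, y down, z forward; pixel columns grow to the right and rows downward; lengths in mm; the calibration is good to about 2 mm. A picture is of the moment at which its call begins: read the wrist's pose just before it. camera_model takes no time and is no camera call.
- env.job_done(): hands the job in; it is judged then, once.
Trained networks look in the newest picture that a camera, given by its name, has taken for a name from the list of things; names that differ only in an ending like _2 or _b are one class to them, and where a whole thing is asked for, a point or a joint stands for the part that bears it (a point fixed in the world has none). Each returns a list of dicts, best first, with "p" (0 to 1); they miss things now and then, are a little off and sometimes report something else, mostly with a low value. They report only what shows in the picture. A call takes as long as a camera call. They do not tell look-alikes from the thing itself.
- models.search_frame(name, camera): "point" ([x, y, z] in mm, in world coordinates, good to about 4 mm: the middle of the surface that is visible of it).
The state is a dict: "time_s": time; "qpos": joint angles; "qvel": joint speeds; "effort": joint torques, N m; "ee_pos": TCP position; "ee_rot": TCP orientation; "force": force on the tool from outside, world axes, zero at the start; "torque": the same for the moment, N m; "gripper_width": finger opening in mm; "gripper_force": force on a finger pad.
Only numpy, scipy, OpenCV 4.12 (cv2) and the standard library are available. Lean on these libraries where they do the work, as an engineer would, in place of code of your own. Each camera call takes 0.05 s, during which the arm holds its last target. There are 200 camera calls.

### The job

The petri dish rides on a rotary indexing table that is locked by a spring plunger. With closed fingertips push the plunger's dished cap fully down and, keeping it down, swing the table round by one notch, in the direction that brings the petri dish towards the brown reagent bottle; then let the plunger spring back up into that next notch, so that the table is locked again, and move clear. Only push: grasp and lift nothing, and leave the petri dish in its ring and the bottle and the conical flask standing where they are.

Things in the scene. Friction and masses are not known exactly. Their poses are not given: they have to be found in the camera images.
- rotary_base: Fixed round base of the indexing table, diameter 256 mm. Origin: centre of its underside, on the worktop and the vertical turning axis. Its grey top lip (inner radius 100 mm, top 44 mm up) has six notches 15 mm wide, 60 degrees apart, open to the centre, the first at the base's own -x (about the robot's side). Bottle and flask stand beside it, one at its own +x+y, the other at +x-y.
- index_table (a joint): Angle (rad) of the steel turntable (192 mm wide, top 44 mm up, inside the lip). 0 as found; positive is anticlockwise from above; the next notches are at +1.047 and -1.047. The dish, found at the base's +x, goes to its +y side at +, to its -y side at -; the plunger, across from it, goes the other way. Unlocked, about 0.6 N at the plunger turns it; it stays where left. Notch play 0.015 rad.
- plunger (a joint): How far (m) the plunger is pressed: 0 up, 0.016 at its stop; the spring takes about 4 N to start, 9 N at the stop. It rides on the table. Its steel pin (12 mm, pointing outward) lies in a notch when up and locks the table; pressed over 13 mm it is under the lip and the table turns. Let go within 3 degrees of a notch it centres itself; else it catches under the lip, 12 mm down.
- plunger_cap (a point): Centre of the pressing face of the plunger's black round cap, 80 mm from the turning axis and, when up, 74 mm above the worktop. The face is a dish 36 mm wide, ringed by a rim 6 mm high (cap 44 mm outside diameter), in which the fingertips push down and sideways. The tips can slip or creep 4 mm in the dish, so the table may lag the fingers: go by its angle. Moves with plunger and table.
- dish_seat (a point): Point on the table's top at the centre of the low ring (32 mm inner radius, 6 mm high) in which the petri dish lies, 56 mm from the turning axis, across the axis from the plunger; 44 mm above the worktop. It turns with the table.
- petri_dish: Flat round petri dish, 62 mm diameter, 14 mm high, lying loose in the ring on the table; graspable, but to be left alone. Origin: centre of its underside.
- reagent_bottle: Brown glass reagent bottle with black screw cap, 62 mm diameter, 120 mm high, standing loose beside the base, its axis about 173 mm from the turning axis; the dish is to come towards it. Origin: centre of its underside.
- conical_flask: Clear conical flask, 64 mm diameter, 105 mm high, standing loose beside the base on the other side, its axis about 173 mm from the turning axis. Origin: centre of its underside.
There are look-alikes about, which are no part of the job. Leave any purple look-alike of the conical_flask alone. Several things look just like the reagent_bottle: the one meant starts farthest to the robot's left.

How it is judged:
By the outcome, as a careful person would: the job done as asked, in the order asked, and still so for the second after the job is handed in, with the robot touching nothing.
It also fails if it takes over 42 s, if anything falls off the work surface, if the arm or the gripper's body presses on something with over 40 N, if the wrist force passes 120 N, or if a joint passes its speed limit or range.

## Working session

There is one attempt and no reset: what is moved stays moved. The work goes in short steps, Python scripts to look and compute and a shell command to move; the robot and the scene stay as the last step left them, time stands still between calls to the robot, and variables do not carry over. Pictures are saved under pics/ and viewed, at most 13 in all, crops included, and the job is handed in when it is done.

```bash
mkdir -p pics; ls; python3 - <<'E'
from workcell import env,grab_frame,camera_model,models
import cv2
for c in ("scene","top"):
    cv2.imwrite(f"pics/{c}0.png",grab_frame(c))
    for n in ("rotary_base","plunger_cap","dish_seat","petri_dish","reagent_bottle","conical_flask"):
        print(c,n,[([round(v) for v in d["point"]],round(d["p"],2)) for d in models.search_frame(n,c)])
print(env.state())
m=camera_model("top");print(m)
E
```

```text
pics
scene rotary_base [([473, -74, 40], 0.79)]
scene plunger_cap [([436, -59, 68], 0.64)]
scene dish_seat [([504, -61, 39], 0.81), ([571, -33, 59], 0.38)]
scene petri_dish [([572, -33, 57], 0.91)]
scene reagent_bottle [([612, -180, 63], 0.97), ([632, -288, 69], 0.64)]
scene conical_flask [([566, 118, 53], 0.84), ([458, 167, 47], 0.55)]
top rotary_base [([518, -41, 45], 0.76)]
top plunger_cap [([445, -54, 77], 0.93)]
top dish_seat [([511, -47, 45], 0.86)]
top petri_dish [([580, -27, 56], 0.75), ([632, -161, 84], 0.73)]
top reagent_bottle [([629, -161, 84], 0.94), ([645, -268, 83], 0.76), ([579, -26, 57], 0.26)]
top conical_flask [([467, 169, 43], 0.86), ([576, 118, 38], 0.81)]
{'time_s': 0.7, 'qpos': array([ 6.56597467e+01,  1.83105346e+01,  8.96401670e+01, -2.11797999e-04,
        7.20432998e+01, -1.14603718e+00]), 'qvel': array([ 0.03511782, -0.09508492,  0.0483437 ,  0.10955115, -0.05333924,
        0.0741805 ]), 'effort': array([-1.34526807e-03, -4.12228417e+01, -2.32193112e+01,  7.26504670e-02,
        3.76828783e-02,  4.74144755e-06]), 'ee_pos': array([226.46788906, 528.5320791 , 224.98170407]), 'ee_rot': array([1.79994007e+02, 3.21424177e-04, 1.56805849e+02]), 'force': array([ 0.15582486,  0.05769233, -0.047516  ]), 'torque': array([ 0.00451857, -0.01440434, -0.0367961 ]), 'gripper_force': 0.0, 'gripper_width': 91.1342384240982}
{'K': array([[490.57820073,   0.        , 318.49080008],
       [  0.        , 490.57820073, 238.69224468],
       [  0.        ,   0.        ,   1.        ]]), 'k1': -0.0773965274205612, 'R': array([[-0.00551758, -0.99983795, -0.01713587],
       [-0.99917223,  0.00620296, -0.0402042 ],
       [ 0.04030398,  0.01689985, -0.99904454]]), 't': array([-45.34185696, 563.67735543, 904.33192551])}
```

View pics/top0.png

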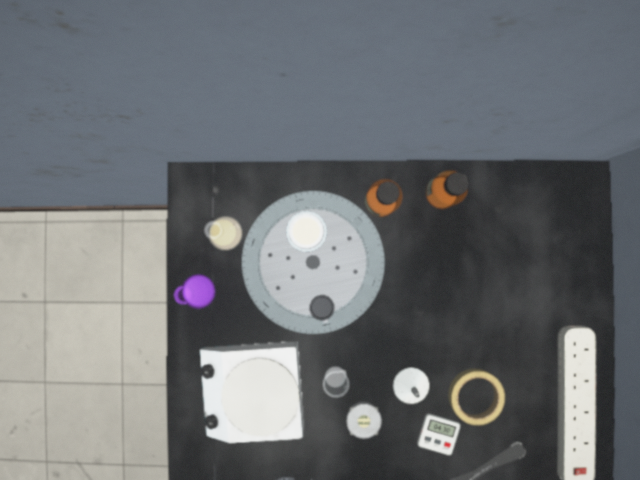

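View pics/scene0.png

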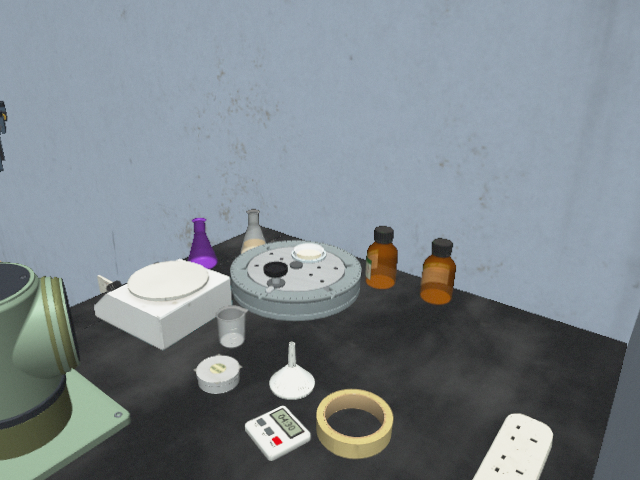

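Candidates for the cap: black disc at top (321,307), which is the plunger. The hub at (312,262) and the bottle caps at (390,190) and (456,183) could be mistaken for it. Of the bottles at (383,197) and (447,188), the left one is meant, on the base's -y side. The table must therefore go to -1.047 (clockwise), and the plunger goes to the left (+y).

```bash
python3 -m crank '1 -43 -45 0 0 0 0;1 -43 -45 0 0 0 0;1 -43 -45 0 0 0 0;1 -43 -45 0 0 0 0;1 -43 -45 0 0 0 0;1 -43 -45 0 0 0 0;1 -43 -45 0 0 0 0;1 -43 -45 0 0 0 0;1 -43 -45 0 0 0 0;1 -43 -44 0 0 0 0' 10
cat > h.py <<'E'
from workcell import env,grab_frame,camera_model,models
import numpy as np,cv2
from scipy.spatial.transform import Rotation as Ro
def wristpose(s):
    T=np.eye(4);T[:3,:3]=Ro.from_euler("xyz",s["ee_rot"],degrees=True).as_matrix();T[:3,3]=s["ee_pos"];return T
def extr(c,s=None):
    m=camera_model(c)
    if c!="wrist":return m["K"],m["k1"],m["R"],m["t"]
    T=np.linalg.inv(wristpose(s)@np.array(m["mount"]));return m["K"],m["k1"],T[:3,:3],T[:3,3]
def pix2w(c,uv,z,s=None):
    K,k1,R,t=extr(c,s)
    p=cv2.undistortPoints(np.array([[uv]],float),K,np.array([k1,0,0,0,0.]))[0,0]
    o=-R.T@t;d=R.T@np.array([*p,1]);return o+d*(z-o[2])/d[2]
def totool(s,v):return Ro.from_euler("xyz",s["ee_rot"],degrees=True).inv().apply(v)
def show(c,f):
    s=env.state();im=grab_frame(c);cv2.imwrite(f"pics/{f}.png",im);return s,im
E
python3 - <<'E'
from h import *
np.set_printoptions(precision=1,suppress=True)
s,im=show("wrist","w1")
print(s["time_s"],s["ee_pos"],s["ee_rot"],s["qpos"],s["gripper_width"],s["force"]);print(np.array(camera_model("wrist")["mount"]),camera_model("wrist")["K"][0,0])
for n in("plunger_cap","dish_seat","rotary_base","petri_dish"):print(n,[(np.round(d["point"]),d["p"]) for d in models.search_frame(n,"wrist")])
for n,uv,z in(("cap",(321,307),74),("hub",(312.5,262),47),("hub",(313,262),44)):print(n,pix2w("top",uv,z))
E
```

```text
time_s: 1.95
ee_pos: [445.4, -55.6, 225.3]
ee_rot: [180.0, 0.1, 156.8]
force: [2.0, 1.6, -0.4]
gripper_width: 0.4
gripper_force: 0.0
1.95 [445.4 -55.6 225.3] [180.    0.1 156.8] [ -8.6   6.8 104.9   0.   68.2 -75.4] 0.3659802465375924 [ 2.   1.6 -0.4]
[[   0.    -1.    -0.2   69.9]
 [   1.     0.    -0.     0.8]
 [   0.    -0.2    1.  -159.1]
 [   0.     0.     0.     1. ]] 353.71998366903415
plunger_cap [(array([439., -54.,  69.]), 0.61)]
dish_seat [(array([477., -10.,  40.]), 0.9)]
rotary_base [(array([465.,  -0.,  42.]), 0.78)]
petri_dish []
cap [442.6 -53.4  74. ]
hub [520.3 -38.3  47. ]
hub [520.2 -39.1  44. ]
```

View pics/w1.png

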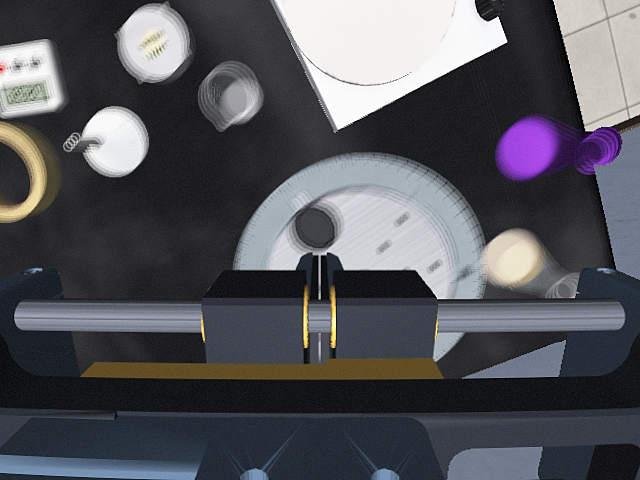

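```bash
python3 - <<'E'
from h import *
np.set_printoptions(precision=1,suppress=True)
s,im=show("wrist","w2")
print(s["time_s"],s["ee_pos"],s["force"])
print([(np.round(d["point"]),d["p"]) for d in models.search_frame("plunger_cap","wrist")])
c=im[170:290,260:380];cv2.imwrite("pics/w2c.png",np.hstack([cv2.resize(c,(390,390),interpolation=cv2.INTER_CUBIC),cv2.resize(grab_frame("top")[280:340,290:350],(390,390),interpolation=cv2.INTER_CUBIC)]))
for u,v in((318,227),(318,220)):print(pix2w("wrist",(u,v),80,s))
E
```

```text
2.2 [444.4 -53.3 224.8] [-0.6  0.4  0.4]
[(array([440., -54.,  74.]), 0.65)]
[443.9 -53.7  80. ]
[438.1 -51.2  80. ]
```

View pics/w2c.png

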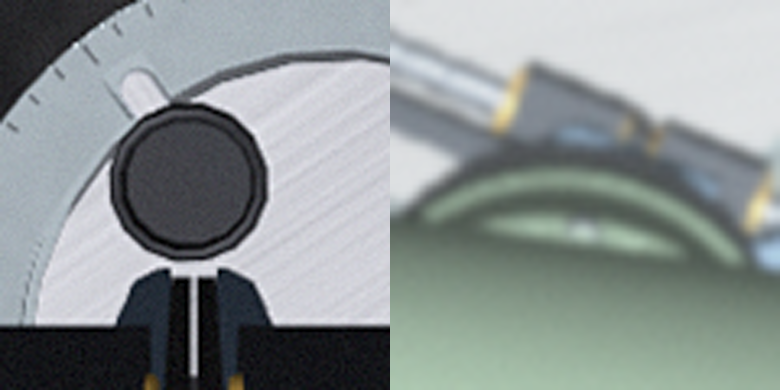

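The close crop shows the round black rimmed cap, with its notch at the top left, centred at wrist pixel (318.2,225.7). It is at world (442.7,-53.4), which agrees with the top camera.

```bash
python3 - <<'E'
from h import *
s=env.state()
print(pix2w("wrist",(318.2,225.7),80,s)[:2],pix2w("wrist",(318.5,226.3),74,s)[:2])
for u,v in((260+170/3.25,170+275/3.25),(260+218/3.25,170+275/3.25)):print(totool(s,pix2w("wrist",(u,v),s["ee_pos"][2]-11,s)-s["ee_pos"]))
E
python3 -m crank '1 1.6 -0.8 30 0 0 0;1 0 0 40 0 0 0;1 0 0 40 0 0 0;1 0 0 13 0 0 0;1 0 0 0 0 0 0;1 0 0 0 0 0 0'
python3 - <<'E'
from h import *
s,im=show("wrist","w3");print(s["ee_pos"],s["force"])
sc=grab_frame("scene")
cv2.imwrite("pics/c3.png",np.hstack([cv2.resize(im[200:320,260:380],(390,390),interpolation=cv2.INTER_CUBIC),cv2.resize(sc[220:310,220:320],(400,390),interpolation=cv2.INTER_CUBIC)]))
E
```

```text
[442.9622847  -52.02735047] [444.81055446 -52.54598289]
[16.67287515 -2.89690639 11.00267088]
[16.67677876  4.53405756 11.00495354]
time_s: 3.1
ee_pos: [444.3, -53.5, 103.4]
ee_rot: [180.0, 0.2, 156.8]
force: [-0.9, 0.7, 0.0]
gripper_width: 0.5
gripper_force: 0.0
[444.33265036 -53.48783367 103.35193556] [-0.92999381  0.65225649  0.04725922]
```

View pics/c3.png

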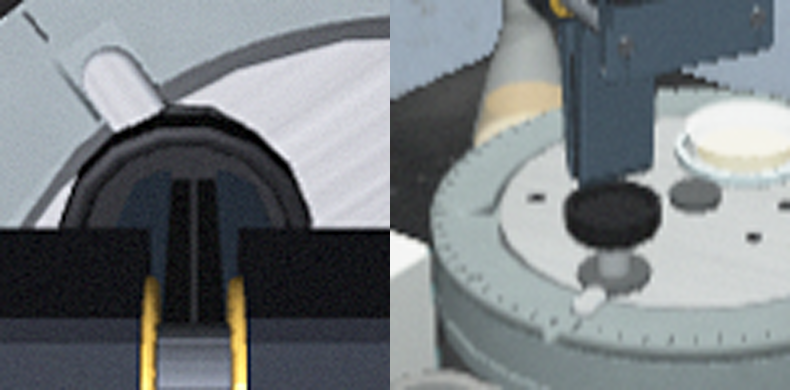

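The crop shows the tips just above the cap. The rim's front edge is at wrist pixel (317.5,232.3), and I'll use it to get the offset.

```bash
python3 - <<'E'
from h import *
s=env.state()
im=cv2.imread("pics/w3.png")
f=lambda u,v,z:totool(s,pix2w("wrist",(260+u/3.25,200+v/3.25),z,s)-s["ee_pos"]).round(1)
print("tip front",f(193,180,s["ee_pos"][2]-11),"rim front",f(187,105,78),f(187,105,80),f(62,228,80),f(311,228,80),"capface front",f(187,143,74))
E
```

```text
tip front [16.3  0.7 11. ] rim front [24.8 -0.3 25.2] [25.2 -0.3 23.2] [  3.9 -21.4  23.2] [ 4.  20.5 23.3] capface front [17.1 -0.4 29.2]
```

```bash
python3 -m crank '1 1.8 -0.7 5 0 0 0;1 0 0 6 0 0 0;1 0 0 5 0 0 0;1 0 0 0 0 0 0;1 0 0 0 0 0 0'
```

```text
time_s: 3.82
ee_pos: [441.2, -53.6, 86.1]
ee_rot: [-180.0, -0.0, 156.8]
force: [-1.5, -0.1, 5.8]
gripper_width: 0.3
gripper_force: 2.7
```

```bash
python3 - <<'E'
from h import *
s,im=show("wrist","w4");print(s["ee_pos"],s["force"],s["torque"])
sc=grab_frame("scene")
cv2.imwrite("pics/c4.png",np.hstack([cv2.resize(im[200:320,260:380],(390,390),interpolation=cv2.INTER_CUBIC),cv2.resize(sc[240:300,240:300],(390,390),interpolation=cv2.INTER_CUBIC)]))
E
```

```text
[441.15983021 -53.58791821  86.10261031] [-1.54966505 -0.07162469  5.82643   ] [ 0.02455795  0.32341746 -0.02066683]
```

View pics/c4.png

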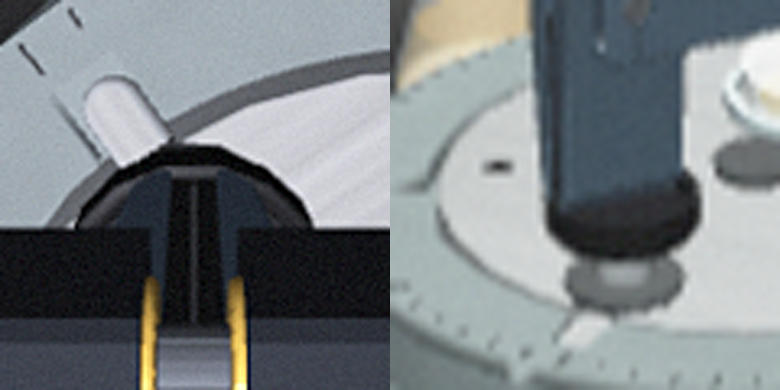

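```bash
python3 - <<'E'
from h import *
s=env.state()
f=lambda u,v,z:totool(s,pix2w("wrist",(260+u/3.25,200+v/3.25),z,s)-s["ee_pos"]).round(1)
for z in(75,80):print("tip front",f(193,178,s["ee_pos"][2]-11),"rim front",f(190,147,z),f(80,228,z),f(309,228,z))
E
```

```text
tip front [16.6  0.7 11. ] rim front [21.5  0.2 11.2] [  8.3 -17.1  11.2] [ 8.3 18.9 11.2]
tip front [16.6  0.7 11. ] rim front [23.   0.2  6.2] [ 10.1 -16.5   6.2] [10.1 18.3  6.2]
```

The tips seem to be on the front rim, with the cap pressed about 5 mm. I'll lift, shift back 2.2 mm and retry.

```bash
python3 -m crank '1 0 0 -7 0 0 0;1 -2.2 0 0 0 0 0;1 0 0 4 0 0 0;1 0 0 3 0 0 0;1 0 0 0 0 0 0;1 0 0 0 0 0 0'
```

```text
time_s: 4.68
ee_pos: [444.0, -54.5, 86.2]
ee_rot: [180.0, 0.1, 156.8]
force: [1.1, -0.5, 4.7]
gripper_width: 0.7
gripper_force: 3.2
```

```bash
python3 -m crank '1 0 0 -2 0 0 0;1 0 0 0 0 0 0;1 0 0 0 0 0 0'; python3 -m crank '1 0 0 -2 0 0 0;1 0 0 0 0 0 0;1 0 0 0 0 0 0'
python3 - <<'E'
from h import *
s,im=show("wrist","w5");print(s["ee_pos"],s["force"],s["torque"])
sc=grab_frame("scene")
cv2.imwrite("pics/c5.png",np.hstack([cv2.resize(im[200:320,260:380],(390,390),interpolation=cv2.INTER_CUBIC),cv2.resize(sc[240:300,240:300],(390,390),interpolation=cv2.INTER_CUBIC)]))
E
```

```text
time_s: 5.05
ee_pos: [443.9, -54.5, 88.2]
ee_rot: [180.0, 0.1, 156.8]
force: [2.9, 0.0, 3.9]
gripper_width: 0.5
gripper_force: 3.3
time_s: 5.42
ee_pos: [443.7, -54.4, 90.0]
ee_rot: [180.0, 0.1, 156.8]
force: [4.7, -0.5, 1.8]
gripper_width: 0.4
gripper_force: 3.1
[443.67657723 -54.41817195  89.95938717] [ 4.74777089 -0.5305601   1.82464555] [ 0.01330773 -0.795311   -0.08424238]
```

View pics/c5.png

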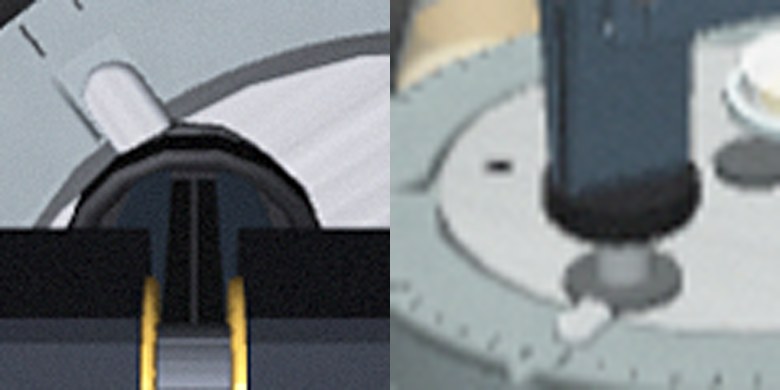

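Pressed flat, the 32 mm wide tip fits the 36 mm dish too tightly. I'll tilt 21° so that only its lower edge (about 7 mm thick) goes into the dish, with plenty of margin.

```bash
python3 -m crank '1 0 0 -22 0 0 0;1 -5.4 8 0 0 0 0;1 0 0 0 0 -10.5 0;1 0 0 0 0 -10.5 0;1 0 0 0 0 0 0;1 0 0 0 0 0 0;1 0 0 0 0 0 0'
python3 - <<'E'
from h import *
s,im=show("wrist","w6");print(s["ee_pos"],s["force"],s["torque"])
sc=grab_frame("scene")
R=Ro.from_euler("xyz",s["ee_rot"],degrees=True)
print("edge",s["ee_pos"]+R.apply([16,0,11]),"down in tool",totool(s,[0,0,-1]),"x",totool(s,[1,0,0]),"y",totool(s,[0,1,0]))
cv2.imwrite("pics/c6.png",np.hstack([cv2.resize(im[180:300,260:380],(390,390),interpolation=cv2.INTER_CUBIC),cv2.resize(sc[220:300,230:310],(390,390),interpolation=cv2.INTER_CUBIC)]))
E
```

```text
time_s: 6.4
ee_pos: [453.5, -49.6, 112.6]
ee_rot: [180.0, 21.0, 156.7]
force: [0.3, 0.1, 0.6]
gripper_width: 0.6
gripper_force: 0.0
[453.5146152  -49.6163065  112.56396362] [0.27568228 0.11829587 0.55861137] [ 0.12952974  0.21110305 -0.02208952]
edge [443.42307777 -45.27246907  96.55484282] down in tool [ 3.58864865e-01 -5.58456317e-04  9.33389360e-01] x [-0.85755904  0.39462394  0.32994611] y [ 0.36852205  0.91884255 -0.14113776]
```

View pics/c6.png

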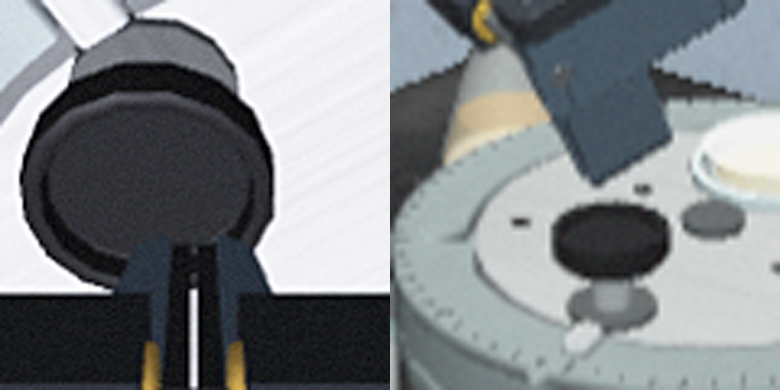

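```bash
python3 - <<'E'
from h import *
s=env.state()
f=lambda u,v,z:pix2w("wrist",(260+u/3.25,180+v/3.25),z,s).round(1)
print(f(148,182,74),f(45,178,74),f(252,178,74),f(148,106,74), "edge mid",f(193,245,96.5))
E
```

```text
[443.  -53.1  74. ] [435.2 -69.   74. ] [449.3 -36.3  74. ] [429.  -46.7  74. ] edge mid [442.3 -44.3  96.5]
```

The cap centre is (443,-53) and the edge is inside the dish outline. I'll descend and press in stages.

```bash
python3 -m crank '1 3.6 0 9.3 0 0 0;1 3.6 0 9.3 0 0 0;1 1.8 0 4.7 0 0 0;1 0 0 0 0 0 0'; python3 -m crank '1 1.8 0 4.7 0 0 0;1 1.8 0 4.7 0 0 0;1 1.1 0 2.8 0 0 0;1 0 0 0 0 0 0;1 0 0 0 0 0 0'
```

```text
time_s: 7.0
ee_pos: [451.2, -49.2, 86.7]
ee_rot: [-180.0, 21.0, 156.8]
force: [-2.4, -1.2, 4.0]
gripper_width: 0.7
gripper_force: 4.0
time_s: 7.62
ee_pos: [451.3, -49.2, 74.5]
ee_rot: [180.0, 21.0, 156.8]
force: [-2.8, -0.2, 8.4]
gripper_width: 0.3
gripper_force: 5.8
```

```bash
python3 -m crank '1 0.7 0 1.9 0 0 0;1 0 0 0 0 0 0;1 0 0 0 0 0 0'
```

```text
time_s: 8.0
ee_pos: [451.6, -49.5, 73.6]
ee_rot: [-180.0, 21.1, 156.8]
force: [-6.2, -0.3, 20.0]
gripper_width: 0.6
gripper_force: 11.7
```

At the stop with 20 N. Next I work out the arc rows: clockwise, 6° per row.

```bash
cat >> h.py <<'E'
def arc(a0,step,n,r=80.9):
    s=env.state();s["ee_rot"]=np.array([180,21,156.8])
    for i in range(n):
        a,b=np.radians([a0+i*step,a0+(i+1)*step])
        print(totool(s,[r*(np.cos(b)-np.cos(a)),r*(np.sin(b)-np.sin(a)),0]).round(1))
def cap():
    return [(np.round(d["point"],1),round(d["p"],2)) for c in("top","wrist","scene") if grab_frame(c) is not None for d in models.search_frame("plunger_cap",c)]
E
python3 - <<'E'
from h import *
arc(184.6,-6,10)
E
```

```text
[ 3.3  7.7 -1.3]
[ 2.5  8.  -1. ]
[ 1.8  8.3 -0.7]
[ 0.9  8.4 -0.4]
[ 0.1  8.5 -0. ]
[-0.7  8.4  0.3]
[-1.5  8.3  0.6]
[-2.3  8.1  0.9]
[-3.1  7.8  1.2]
[-3.9  7.4  1.5]
```

```bash
python3 -m crank '1 1.7 3.8 -0.6 0 0 0;1 1.6 3.9 -0.7 0 0 0;1 2.5 8 -1 0 0 0;1 1.8 8.3 -0.7 0 0 0;1 0 0 0 0 0 0'
python3 - <<'E'
from h import *
print(cap()); s,im=show("wrist","w7"); sc=grab_frame("scene")
cv2.imwrite("pics/c7.png",np.hstack([cv2.resize(im[140:300,240:400],(390,390),interpolation=cv2.INTER_CUBIC),cv2.resize(sc[210:310,220:320],(390,390),interpolation=cv2.INTER_CUBIC)]))
E
```

```text
time_s: 8.62
ee_pos: [454.8, -23.3, 73.8]
ee_rot: [179.9, 21.2, 156.8]
force: [-3.6, 1.4, 15.6]
gripper_width: 0.6
gripper_force: 8.7
[(array([451.6, -40.1,  62.8]), 0.43), (array([431.1, -20.9,  56.1]), 0.81), (array([434.6, -29.7,  52.9]), 0.49)]
```

View pics/c7.png

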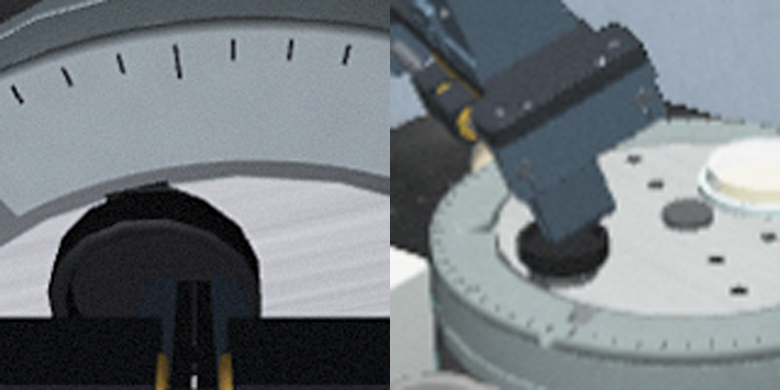

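The pin is under the lip and the table is turning with the tips. I'll carry on.

```bash
python3 -m crank '1 0.9 8.4 -0.4 0 0 0;1 0.1 8.5 0 0 0 0;1 -0.7 8.4 0.3 0 0 0'; python3 -m crank '1 -1.5 8.3 0.6 0 0 0;1 -2.3 8.1 0.9 0 0 0;1 -3.1 7.8 1.2 0 0 0;1 0 0 0 0 0 0;1 0 0 0 0 0 0'
python3 - <<'E'
from h import *
print(cap());
for c in("top","scene"):
  grab_frame(c)
  print(c,[(np.round(d["point"],1),round(d["p"],2)) for d in models.search_frame("petri_dish",c)])
t=grab_frame("top"); s,im=show("wrist","w8")
cv2.imwrite("pics/c8.png",np.hstack([cv2.resize(im[100:300,220:420],(390,390),interpolation=cv2.INTER_CUBIC),cv2.resize(t[170:350,230:410],(390,390),interpolation=cv2.INTER_CUBIC)]))
E
```

```text
time_s: 9.4
ee_pos: [465.1, -0.2, 74.1]
ee_rot: [179.9, 21.3, 156.8]
force: [-1.4, -2.5, 13.1]
gripper_width: 0.5
gripper_force: 6.5
time_s: 10.02
ee_pos: [482.3, 19.5, 74.1]
ee_rot: [179.8, 21.3, 156.8]
force: [1.6, -0.3, 9.7]
gripper_width: 0.4
gripper_force: 4.9
[(array([460.4,  15.7,  50.5]), 0.57)]
top [(array([560.8, -81.6,  59.8]), 0.66)]
scene [(array([552.4, -88.5,  58.7]), 0.89)]
```

View pics/c8.png

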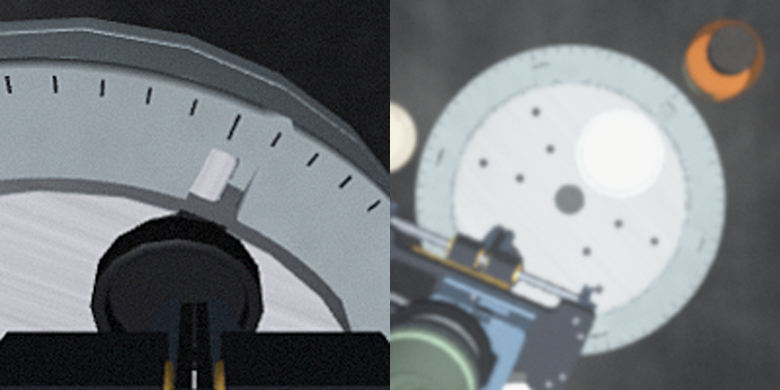

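The pin now shows at the next notch, a few degrees short. I'll restore pressing force and measure the angle with the dish.

```bash
python3 -m crank '1 0.6 0 1.4 0 0 0;1 0 0 0 0 0 0'
cat >> h.py <<'E'
def ang(f):
    im=cv2.imread(f);z=[]
    m=(im[160:340,235:395].min(2)>236).astype(np.uint8)
    n,l,st,ce=cv2.connectedComponentsWithStats(m)
    k=1+np.argmax(st[1:,4]);c=ce[k]+[235,160]
    p=pix2w("top",c,58);a=np.degrees(np.arctan2(p[1]+38.5,p[0]-520.5))
    print(f,st[k],c,p.round(1),"r",np.hypot(p[1]+38.5,p[0]-520.5).round(1),"ang",a.round(1))
E
python3 - <<'E'
from h import *
show("top","t8");ang("pics/top0.png");ang("pics/t8.png")
arc(130.6,-3,3)
E
```

```text
time_s: 10.88
ee_pos: [483.3, 20.1, 73.9]
ee_rot: [179.6, 21.5, 156.7]
force: [-2.2, 1.4, 17.6]
gripper_width: 0.7
gripper_force: 9.2
pics/top0.png [ 55  55  32  32 152] [305.98684211 230.94736842] [575.4 -27.4  58. ] r 56.0 ang 11.5
pics/t8.png [  81   61   40   41 1263] [335.98178939 240.88677751] [557.4 -80.4  58. ] r 55.8 ang -48.6
[-1.8  3.8  0.7]
[-2.   3.6  0.8]
[-2.2  3.5  0.8]
```

```bash
cat >> h.py <<'E'
def cen(im,u,v,r=4):
    g=cv2.cvtColor(im,cv2.COLOR_BGR2GRAY).astype(float);u,v=int(round(u)),int(round(v))
    w=g[v-r:v+r+1,u-r:u+r+1];w=np.clip(np.percentile(w,60)-w-6,0,None);y,x=np.mgrid[v-r:v+r+1,u-r:u+r+1]
    return (w*x).sum()/w.sum(),(w*y).sum()/w.sum()
def holes(f,pts,hub):
    im=cv2.imread(f);h=pix2w("top",cen(im,*hub,11),46);print("hub",h.round(1))
    for p in pts:
        q=pix2w("top",cen(im,*p),44)-h;print(np.hypot(q[0],q[1]).round(1),np.degrees(np.arctan2(q[1],q[0])).round(2))
E
python3 - <<'E'
from h import *
holes("pics/top0.png",[(270,255),(289,258),(278,288),(293,277),(334,248),(349,238),(338,268),(355,271)],(312.5,262))
holes("pics/t8.png",[(297.4,221.7),(303.4,238.8),(273,245.2),(289.5,252.1),(335.2,272.9),(351.8,281.2),(320.4,285.8)],(312.5,262))
E
```

```text
hub [520.8 -38.2  46. ]
78.2 80.32
45.2 80.2
78.0 126.17
45.0 126.12
45.2 -56.96
78.0 -57.29
45.1 -102.99
78.1 -102.94
hub [520.9 -38.1  46. ]
78.1 19.92
44.9 19.78
77.9 65.74
44.9 65.8
45.3 -117.41
78.3 -117.56
45.2 -163.27
```

The table holes give a rotation of -60.4°, well within 3° of the notch. I'll release straight up.

```bash
python3 -m crank '1 -1.4 0 -3.7 0 0 0;1 -1.8 0 -4.7 0 0 0;1 -1.8 0 -4.7 0 0 0;1 -1.8 0 -4.7 0 0 0;1 -3.6 0 -9.3 0 0 0;1 -7.2 0 -18.6 0 0 0;1 -14 0 -37 0 0 0;1 -14 0 -37 0 0 0;1 0 0 0 0 0 0'
python3 - <<'E'
from h import *
show("top","t9");holes("pics/t9.png",[(297.4,221.7),(303.4,238.8),(273,245.2),(289.5,252.1),(335.2,272.9)],(312.5,262))
s,im=show("wrist","w9")
for n,c in(("petri_dish","top"),("reagent_bottle","top"),("conical_flask","top"),("plunger_cap","wrist")):print(n,[(np.round(d["point"],1),round(d["p"],2)) for d in models.search_frame(n,c)])
cv2.imwrite("pics/c9.png",np.hstack([im[60:300,200:440],cv2.resize(grab_frame("scene")[200:320,200:320],(240,240))]))
E
```

```text
time_s: 12.05
ee_pos: [480.0, 19.3, 201.4]
ee_rot: [179.8, 21.3, 156.7]
force: [-0.1, 0.5, -0.7]
gripper_width: 0.5
gripper_force: 0.0
hub [520.9 -38.1  46. ]
77.8 21.28
44.9 21.37
78.0 67.16
44.9 67.19
45.3 -115.95
petri_dish [(array([559.4, -80.3,  60. ]), 0.72)]
reagent_bottle [(array([ 641.7, -269.5,   84.5]), 0.7)]
conical_flask [(array([577. , 120.8,  37.1]), 0.78), (array([470.4, 190.1,  86.4]), 0.74)]
plunger_cap [(array([463.6,  25.9,  70.6]), 0.66)]
```

View pics/c9.png

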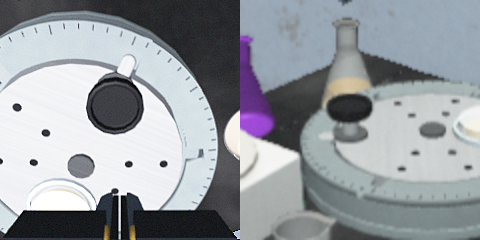

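```bash
python3 - <<'E'
from h import *
show("top","t10");sc=show("scene","s10")[1];show("wrist","w10")
for n,c in(("reagent_bottle","top"),("reagent_bottle","scene"),("conical_flask","scene"),("plunger_cap","scene"),("plunger_cap","wrist")):print(n,c,[(np.round(d["point"]),round(d["p"],2)) for d in models.search_frame(n,c)])
a,b=cv2.imread("pics/top0.png"),cv2.imread("pics/t10.png")
print("bottle/flask px change",cv2.absdiff(a,b)[175:220,365:405].mean(),cv2.absdiff(a,b)[212:255,202:243].mean())
cv2.imwrite("pics/c10.png",np.hstack([cv2.resize(sc[200:320,180:400],(440,240)),b[150:350,190:430][:200].repeat(1,0) if 0 else cv2.resize(b[150:350,190:430],(288,240))]))
E
```

```text
reagent_bottle top [(array([ 631., -160.,   87.]), 0.75), (array([577., 119.,  40.]), 0.7), (array([ 641., -267.,   85.]), 0.69)]
reagent_bottle scene [(array([ 614., -182.,   60.]), 0.76)]
conical_flask scene [(array([567., 118.,  54.]), 0.7), (array([460., 166.,  44.]), 0.67)]
plunger_cap scene [(array([463.,  22.,  71.]), 0.57)]
plunger_cap wrist [(array([464.,  23.,  74.]), 0.82)]
bottle/flask px change 18.618518518518517 23.833427869162414
```

View pics/c10.png

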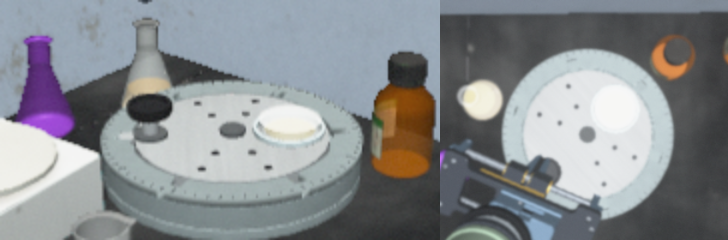

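The plunger is up in the next notch, the dish is in its ring on the bottle's side, and the bottle and flask stand where they were.

```bash
python3 -c "
from workcell import env
print(env.job_done())"
```

```text
the job is handed in; nothing more can be done
None
```

The table is turned one notch (about -59°, within the notch play) towards the left-hand brown bottle, and the plunger is up and locked again. The dish, bottle and flask are in place, the arm is clear, and the job was handed in at about 12 s.

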